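# Turn the valve-cap sample tray round in its sloping holder and bolt it in

## Task

The blue tray of sample valve caps sits back to front in its sloping holder. Lift it right out, turn it half a turn so that its red end with the steel keeper is next to the bolt, lower it (do not drop it) until it is fully home in the pocket, then slide the bolt by its yellow knob fully home through the keeper. Leave the other things on the bench where they are and let go of everything.

Things in the scene. Friction and masses are not known exactly. Their poses are not given: they have to be found in the camera images.
- holder: Fixed dark steel foot of the holder, on the bench (top z = 0); origin under the pocket, which is carried above it at a fixed 30 degree slope, low edge towards the robot. Yaw is the holder's yaw. On its left (+y) a steel barrel carries the bolt: in the axes of pocket_center (mm) it spans y 90 to 114, x -15 to 15, up to z 38.
- pocket_center (a point): Centre of the holder's sloping aluminium pocket, 13 mm above its floor, about 69 mm above the bench. Axes: x up the slope (away from robot), y across to the bolt, z square to the slope (up, back to the robot): roll 0, pitch -0.524. Inside 113 (x) by 153 (y) by 26 mm deep; walls 8 mm with a 3 mm 45-degree lead-in at the upper inner edge.
- keeper_home (a point): Fixed point of the holder where the tray's keeper is when the tray is the right way round and home: 56 mm along +y and 25 mm along +z from pocket_center, in line with the bolt. Same axes as pocket_center.
- tray: The loose blue tray (the insert), 0.32 kg (varies), seated back to front at the start. Origin at the centre of its underside; axes as tray_center. The lowest 5 mm is 3 mm narrower on every side. Low caps, 9 mm high, stand on the deck either side of the grip.
- tray_center (a point): Centre of the tray's body, 110 (x) by 150 (y) by 26 mm (z), 13 mm above its underside. Tray axes: y towards the red end with the keeper, z up out of the deck. Seated, it rests on the pocket floor, deck flush with the rim, and this point is at pocket_center (1.5 mm play each side). At the start tray y is opposite to the holder's y.
- tray_grip (a point): Centre of the tray's grey grip, an upright plate in the middle of the deck: 14 mm thick (tray x), 70 mm long (tray y), 44 mm high (tray z), rising from the deck. 35 mm above tray_center along tray z. Same axes as tray_center; its broad sides lean with the holder.
- tray_keeper (a point): Centre of the opening of the steel keeper (staple) at the tray's red end: 56 mm along tray y and 25 mm along tray z from tray_center. Opening 17 mm wide (tray x), from the deck to 25 mm above it; staple 12 mm deep (y) and 30 mm high over the deck. Same axes as tray_center.
- bolt_knob (a point): On the axis of the bolt's yellow knob, a 14 mm thick post standing along the holder's z on the bolt; this point is 20 mm below its top and 24 mm above the rod's upper side. Withdrawn, it lies 166 mm along +y and 55 mm along +z from pocket_center; it slides along the holder's -y. Same axes as pocket_center.
- bolt (a joint): Travel of the 12 mm round bolt along the holder's -y towards the tray, in m: 0 withdrawn (tip 88 mm from the pocket's middle), 0.045 fully home at its stop, tip 7 mm past the keeper. Starts withdrawn to within 6 mm, clear of the tray; needs about 3 N to slide and stays where it is left.
- inflator: Bystander: chrome inflator trigger head with a red trigger, 165 mm long, lying on the bench. Origin on its underside.
- installer: Bystander: aluminium valve stem installer with a T handle, 215 mm long, lying. Origin on its underside.
- adapter: Bystander: blue plastic presta adapter, 28 mm across and 62 mm high, standing near the holder. Origin at the centre of its underside.
- cap_jar: Bystander: jar of caps with red lid, 72 mm across, 90 mm high. Origin at the centre of its underside.
- mug: Bystander: white mug, 76 mm across, 85 mm high. Origin at the centre of its underside.
Not all that is in view belongs to the job. Of the things shaped like the tray, the blue one is meant.

How it is judged (in metres and radians):
On the way, in this order (a step that is already met when the one before it is completed fails the run):
1. the tray is lifted right out of the pocket (z of tray_center in the frame of pocket_center above 0.03 m), for 0.1 s.
2. the tray is fully home in the pocket with its red end next to the bolt (distance between tray_center and pocket_center below 0.004 m and distance between tray_keeper and keeper_home below 0.005 m and z of tray_center in the frame of pocket_center below 0.0025 m), for 0.2 s.
3. the bolt is slid home through the keeper (value of joint bolt above 0.041 m), for 0.2 s.
At the end, for the whole second after the job is handed in: The tray is at rest, fully home in the pocket (its centre within 4 mm of the pocket's, not more than 2.5 mm proud) with its red end next to the bolt (keeper within 5 mm of its home point), and the bolt is slid in more than 41 of its 45 mm (all of step 2 and value of joint bolt above 0.041 m and linear speed of tray below 0.01 m/s); the robot touches nothing.
It fails at once if the tray is dropped (moving faster than 0.5 m/s while not held) (linear speed of tray above 0.5 m/s and contact force between tray and the fingers below 0.2 N).
It fails at once if a bystander is moved by more than 20 mm (distance of any of inflator, installer, adapter, cap_jar, mug from where it was at the start of the episode above 0.02 m).
It also fails if it takes over 58 s, if anything falls off the work surface, if the arm or the gripper's body presses on something with over 40 N, if the wrist force passes 120 N, or if a joint passes its speed limit or range.

## Robot

A 6-joint arm with a two-finger parallel gripper is mounted at the origin on the work surface. World frame = base frame: x ahead of the robot, y to its left, z up, the work surface at z = 0. Lengths are in mm, angles in rad, forces in N, time in s.
With the tool pointing down it reaches from about 350 to 925 mm from the base axis. Payload 6.4 kg.
Tool frame: the origin (TCP) lies on the centre line of the jaws, within the pads' length; the fingertips stand 11 mm ahead of it and the grasp point (between the pads) lies 8 mm behind it (arm.tips_ahead is the distance from the TCP to the fingertips, in mm); z points along the fingers, y is the line along which they close (so a half turn about z gives the same grasp; the last joint's range is limited). The gripper opens to 85 mm and grips with 20 to 120 N. Pads are 22 mm wide; open, the fingers measure 114 mm over their backs; the gripper's body (76 mm by 85 mm) begins 54 mm behind the grasp point. The pads swing forward as they close: fully open they stand 13 mm farther back than shut.
Start: joints at [-1.361, 0.245, 1.558, -0, 1.339, -0.174], TCP at [243.396, -602.721, 222.19] pointing down, gripper open.
Joint ranges: [-3.13, 3.13], [-1.02, 2.26], [0.13, 2.54], [-0.95, 4.09], [0.21, 2.88], [-2.74, 2.74]. Speed limits (rad/s): [2.57, 2.57, 3.14, 3.14, 3.14, 3.14].

## Interface

Orientations are given as [roll, pitch, yaw] about the fixed x, y, z axes, in that order (R = Rz(yaw) Ry(pitch) Rx(roll)).
In Python, from cell import arm gives the robot as it stands.
- The arm moves only by the tool move_arm, never from a script. Its arguments are lists of equal length, an entry for each row: "translation": the shift along the tool's x, y, z in m, a list of three; "turn": the turn about the tool's z in degrees. A call has exactly 10 rows; each row shifts and turns the commanded pose from where the row before left it, along the tool's axes as they then stand; what a row does not reach is not made up. A row lasts 1/8 s, in which the tool goes at most 62.5 mm and 10.7 degrees, less where a joint would pass 70% of its speed; a pose out of reach is approached as far as the arm can. A call with a gripper value outside its range is refused whole. "hand" is the closure in counts, from 0 (fully open) to 255 (shut), set as the call begins (left out, the last holds). The fingers move at their own pace and stop on an object; "grip_force" is the grip in N (left out, the last holds). Time passes only in rows, so rows that do not move let the fingers close, or fill a call up. It gives the time, the measured TCP pose, the force, the opening and the grip force at its end, in the units of the state.
- arm.state(): the state, without advancing time (a new reading comes with each control period).
- arm.camera(name): name is "scene" or "top" or "wrist"; returns a dict with "color" (480x640x3 uint8, blue, green, red), "range_z" (480x640 float32, mm along the optical axis (not along the pixel's ray), 0 where there is no reading), "fx", "fy", "cx", "cy" (pixels), "R" (3x3) and "t" (3): a world point X has camera coordinates R X + t. Camera axes: x right, y down, z forward; pixel columns grow to the right and rows downward; lengths in mm; the calibration is good to about 2 mm. A picture is of the moment at which its call begins.
- arm.job_done(): hands the job in; it is judged then, once.
The state is a dict: "time_s": time; "q": joint angles; "qvel": joint speeds; "joint_efforts": joint torques, N m; "ee_pos": TCP position; "eef_rot": TCP orientation; "wrist_force": force on the tool from outside, world axes, zero at the start; "moment": the same for the moment, N m; "finger_gap": opening from 0.0 (shut) to 1.0 (fully open); "gripper_force": force on a finger pad.
Only numpy, scipy, OpenCV 4.12 (cv2) and the standard library are available. Lean on these libraries where they do the work, as an engineer would, in place of code of your own. Each camera call takes 0.05 s, during which the arm holds its last target. There are 200 camera calls.

## Working session

There is one attempt and no reset: what is moved stays moved. The work goes in short steps, Python scripts to look and compute and a tool call to move; the robot and the scene stay as the last step left them, time stands still between calls to the robot, and variables do not carry over. Pictures are saved under pics/ and viewed, at most 10 in all, crops included, and the job is handed in when it is done.

Besides the shell and the picture viewer there is one more tool, called after ">>>" as a command line: name --pt "numbers of a row" for each row, then --argument value for the rest. move_arm: Moves the arm, as the interface text tells. Its arguments: {"type":"object","properties":{"translation":{"type":"array","items":{"type":"array","items":{"type":"number"}}},"turn":{"type":"array","items":{"type":"number"}},"hand":{"type":"number"},"grip_force":{"type":"number"}},"required":["translation","turn"]}

```bash
ls; mkdir -p pics; python3 - <<'E'
from cell import arm
import cv2,numpy as np
ims={}
for n in("scene","top"):
    c=arm.camera(n); np.savez(f"{n}0.npz",**c); cv2.imwrite(f"pics/{n}0.png",c["color"]); print(n,c["fx"],c["cx"],c["R"].round(3).tolist(),c["t"])
print(arm.state(),arm.tips_ahead)
E
```

```text
pics
scene 585.2000108453249 320.6053590363426 [[-0.335, 0.942, 0.002], [0.695, 0.249, -0.675], [-0.636, -0.225, -0.738]] [ 115.1341934  -339.33526984 1711.5936769 ]
top 447.3389321188275 316.79774398530435 [[0.008, -1.0, 0.008], [-0.995, -0.009, -0.098], [0.098, -0.007, -0.995]] [  54.77721054  537.96279452 1263.10502814]
{'time_s': 0.1, 'q': array([-1.36111469e+00,  2.45803054e-01,  1.55890261e+00, -2.04064583e-05,
        1.33871803e+00, -1.74079328e-01]), 'qvel': array([-0.001488  , -0.00193939, -0.00369208,  0.00252444, -0.00077529,
       -0.00056854]), 'joint_efforts': array([ 5.25866362e-04, -4.30668533e+01, -3.27128792e+01, -7.52289111e-05,
        2.82664885e-03,  5.48150879e-06]), 'ee_pos': array([ 243.26799527, -602.19010935,  221.14727039]), 'eef_rot': array([-3.13978585e+00, -2.97587600e-04,  3.83765410e-01]), 'wrist_force': array([-0.22409037,  0.12755003,  0.45255357]), 'moment': array([-0.03222799,  0.01856985, -0.00462026]), 'gripper_force': 0.0, 'finger_gap': 1.0012166795710467} 11.0
```

View pics/scene0.png

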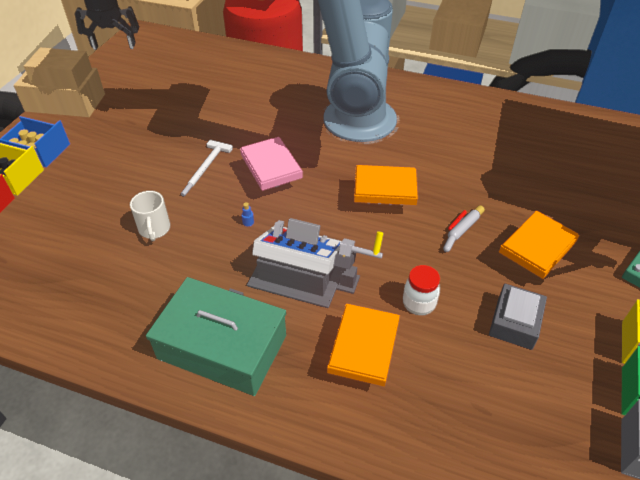

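View pics/top0.png

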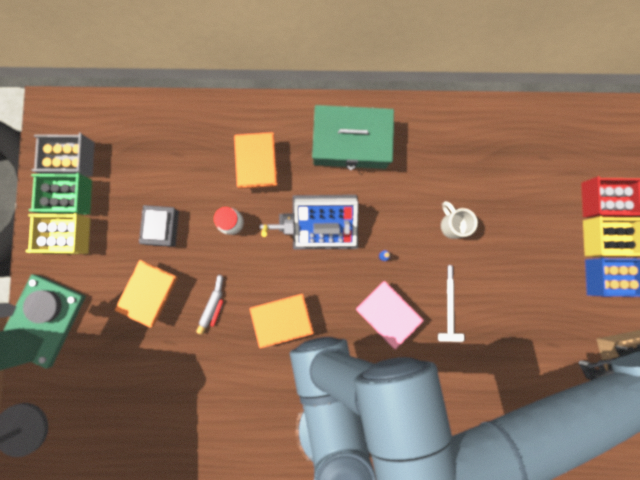

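The scene view shows the holder at about (297,260), with the knob at (378,243), the adapter at (247,215) and the jar at (422,290). In the top view the tray is at (327,222), with its red end to the right at (350,222), and the knob is at (264,232). The tool stays vertical, so I'll grip the plate across its 70 mm ends. Next I'll measure the holder pose.

```bash
cat > h.py <<'E'
import numpy as np,cv2
def cloud(c):
    v,u=np.mgrid[:480,:640]; z=c["range_z"]; 
    P=np.stack([(u-c["cx"])/c["fx"]*z,(v-c["cy"])/c["fy"]*z,z],-1)-c["t"]
    P=P@c["R"]; P[z<=0]=np.nan
    return P
def masks(c):
    h=cv2.cvtColor(c["color"],cv2.COLOR_BGR2HSV); H,S,V=cv2.split(h)
    return dict(yellow=(H>22)&(H<36)&(S>150)&(V>100),blue=(H>105)&(H<130)&(S>120),red=((H<6)|(H>174))&(S>150)&(V>80),grey=(S<45)&(V>60))
def hold(yaw):
    cy,sy=np.cos(yaw),np.sin(yaw);a=np.pi/6
    X=np.array([cy*np.cos(a),sy*np.cos(a),np.sin(a)]);Y=np.array([-sy,cy,0]);return np.stack([X,Y,np.cross(X,Y)],1)
E
python3 - <<'E'
from h import *
for n,box in(("top",(285,185,370,260)),("scene",(240,210,350,300))):
    c=dict(np.load(n+"0.npz")); P=cloud(c); m=masks(c)
    u0,v0,u1,v1=box; B=np.zeros((480,640),bool);B[v0:v1,u0:u1]=1
    for k in("blue","red"):
        q=P[B&m[k]]; print(n,k,len(q),np.nanmean(q,0).round(1))
    K=np.zeros_like(B);
    if n=="top":K[215:245,250:285]=1
    else:K[225:260,365:390]=1
    q=P[K&m["yellow"]];print(n,"knob",len(q),np.nanmean(q,0).round(1),np.nanmin(q,0).round(1),np.nanmax(q,0).round(1))
    g=B&(P[...,2]>40)&(P[...,2]<125)
    if n=="top": g[:,:296]=0
    q=P[g]; xy=q[:,:2].astype(np.float32); 
    print(n,"rect",cv2.minAreaRect(xy), "z",np.percentile(q[:,2],[1,50,99]).round(1))
    t=P[B&(P[...,2]>110)]; print("high",len(t),np.nanmean(t,0).round(1))
    # barrel/rod direction
E
```

```text
top blue 804 [586.1  42.6  90.4]
top red 97 [581.7 -23.   87.3]
top knob 5 [550.3 197.9 123.5] [542.2 195.1 114.8] [557.2 199.5 131.4]
top rect ((582.0782470703125, 36.27202606201172), (131.39096069335938, 167.9904022216797), 1.7528551816940308) z [ 48.6  91.7 121.1]
high 377 [587.5  35.5 115. ]
scene blue 490 [564.8  -4.   72. ]
scene red 53 [594.3 -21.4  92.8]
scene knob 144 [549.7 201.1 113. ] [428.7 186.1  -2.3] [570.3 207.7 139.8]
scene rect ((586.2695922851562, 26.837265014648438), (302.4082946777344, 233.0771942138672), 24.360580444335938) z [ 41.6  91.5 119.5]
high 437 [587.6  37.3 114.2]
```

>>> move_arm --pt "0.045 -0.041 -0.008" --pt "0.045 -0.041 -0.008" --pt "0.045 -0.041 -0.008" --pt "0.045 -0.041 -0.008" --pt "0.045 -0.041 -0.008" --pt "0.045 -0.041 -0.008" --pt "0.045 -0.041 -0.008" --pt "0.045 -0.041 -0.008" --pt "0.045 -0.041 -0.008" --pt "0.045 -0.041 -0.008" --turn '[0,0,0,0,0,0,0,0,0,0]'

```text
time_s: 1.35
ee_pos: [507.5, -52.0, 302.2]
eef_rot: [3.142, 0.0, 0.384]
wrist_force: [0.5, -0.5, -0.4]
finger_gap: 1.001
gripper_force: 0.0
```

>>> move_arm --pt "0.037 -0.033 0" --pt "0.037 -0.033 0" --pt "0 0 0" --pt "0 0 0" --pt "0 0 0" --pt "0 0 0" --pt "0 0 0" --pt "0 0 0" --pt "0 0 0" --pt "0 0 0" --turn '[0,0,8,7,7,0,0,0,0,0]'

```text
time_s: 2.6
ee_pos: [551.0, 34.8, 302.2]
eef_rot: [3.142, -0.0, 0.0]
wrist_force: [0.5, 0.3, 0.3]
finger_gap: 1.002
gripper_force: 0.0
```

```bash
python3 - <<'E'
from cell import arm
from h import *
c=arm.camera("wrist"); np.savez("w1.npz",**c); cv2.imwrite("pics/w1.png",c["color"])
s=arm.state();print(s["time_s"],s["ee_pos"],s["eef_rot"],s["q"]);print(-c["R"].T@c["t"],c["R"].round(2))
E
```

```text
2.65 [551.04736398  34.85205543 302.20220221] [-3.14155936e+00 -4.76209201e-05 -2.75757353e-05] [-1.42227849e-01 -4.22963758e-02  1.72162466e+00  3.99415398e-05
  1.46222195e+00  1.42859173e+00]
[624.9717182   34.66673376 452.61368891] [[ 0.   -1.   -0.  ]
 [-0.96 -0.    0.29]
 [-0.29  0.   -0.96]]
```

View pics/w1.png

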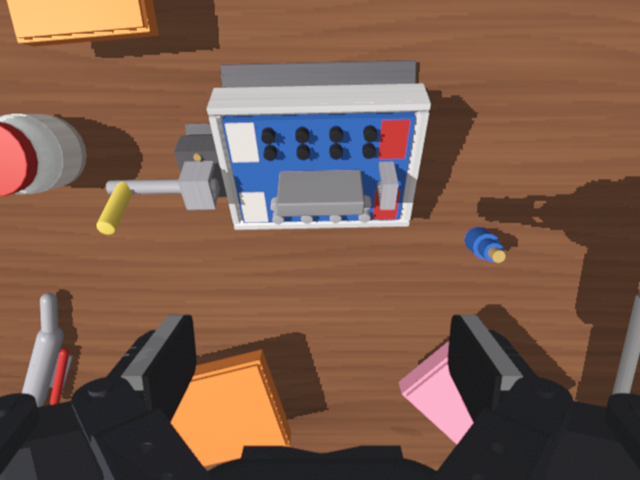

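The wrist view shows the pocket across columns 210–430 and rows 85–230. The plate's top is at (320,192), the keeper at (388,187), the yellow knob at (115,208) and the adapter at (487,245). I'll fit the rim plane and rectangle to get the exact pose.

```bash
python3 - <<'E'
from h import *
c=dict(np.load("w1.npz")); P=cloud(c); m=masks(c)
B=np.zeros((480,640),bool);B[75:235,205:435]=1
q=P[B&m["blue"]];q=q[~np.isnan(q[:,0])]
for _ in range(4):
    A=np.c_[q[:,:2],np.ones(len(q))]; s=np.linalg.lstsq(A,q[:,2],rcond=None)[0]; r=q[:,2]-A@s; q=q[abs(r)<3]
print("deck plane",s,"slope",np.degrees(np.arctan(np.hypot(*s[:2]))),"yaw",np.degrees(np.arctan2(s[1],s[0])),len(q))
d=abs(P[...,2]-(P[...,:2]@s[:2]+s[2]))<3.5
d&=B
print("rim+deck px",d.sum())
for yaw in(0,np.arctan2(s[1],s[0])):
    R=hold(yaw); L=P[d]@R
    k=cv2.minAreaRect(L[:,:2].astype(np.float32)); print("rect",k)
    pl=L[:,:2]; print(np.percentile(pl,[.5,99.5],axis=0))
R=hold(np.radians(0)); L=P@R
g=B&m["grey"]&(P[...,2]>0)
dz=L[...,2]-np.nanmedian(L[d][:,2]); 
top=B&(abs(dz-44)<3); t=L[top]; print("plate top local",len(t),cv2.minAreaRect(t[:,:2].astype(np.float32)),P[top].mean(0))
kp=B&(dz>24)&(dz<34)&(L[...,1]<0); t=L[kp];print("keeper",len(t),np.percentile(t,[2,98],axis=0))
K=np.zeros_like(B);K[170:245,90:140]=1
t=L[K&m["yellow"]];print("knob",len(t),np.percentile(t,[2,50,98],axis=0)); rr=B*0
rod=np.zeros_like(B);rod[178:198,130:180]=1; t=P[rod&m["grey"]&(P[...,2]>50)]; print("rod yaw",np.polyfit(t[:,1],t[:,0],1),len(t))
pl=P[B&(abs(dz-44)<3)]
# inner red/white deck
a=P[B&m["red"]];print(np.nanmedian(L[d][:,2]))
# adapter, jar
b=P[225:265,460:510][m["blue"][225:265,460:510]];print("adapter",np.nanmean(b,0))
E
```

```text
deck plane [ 5.73323292e-01  1.29661291e-02 -2.50686687e+02] slope 29.832972916785533 yaw 1.295565461179258 7750
rim+deck px 17600
rect ((537.0426025390625, 42.359588623046875), (131.15383911132812, 181.3360137939453), 1.2092361450195312)
[[473.26779132 -47.29670423]
 [602.81835661 128.2762825 ]]
rect ((537.7448120117188, 29.342124938964844), (131.15403747558594, 181.32550048828125), 0.0873774066567421)
[[474.01480519 -60.38915784]
 [602.67728565 115.21454728]]
plate top local 1249 ((536.5596923828125, 36.044761657714844), (15.36538314819336, 69.8946533203125), 0.4757767915725708) [552.92069952  36.28794233 117.11810006]
keeper 460 [[ 524.08332097  -25.57431657 -194.11208902]
 [ 550.71732181  -13.66760075 -188.17893857]]
knob 566 [[nan nan nan]
 [nan nan nan]
 [nan nan nan]]
rod yaw [-3.21624059e-02  5.72013424e+02] 686
-218.67485273144464
adapter [ 498.55998409 -128.5385059    29.33211481]
```

```bash
python3 - <<'E'
from h import *
c=dict(np.load("w1.npz")); P=cloud(c)
for n,(u0,u1) in(("L",(120,200)),("R",(445,520))):
    q=P[300:400,u0:u1].reshape(-1,3);q=q[(q[:,2]>200)]
    print(n,len(q),np.percentile(q,[0.5,2,50,98,99.5],axis=0).round(1))
    t=q[q[:,2]<np.percentile(q[:,2],1)+3]; print(t.min(0),t.max(0))
E
```

```text
L 5165 [[541.9  76.3 323.9]
 [543.3  77.  325.4]
 [559.8  77.8 345.9]
 [564.5  89.9 369.5]
 [564.8  90.8 371.1]]
[541.84477129  76.9671828  323.12161801] [563.0934777   83.8321425  327.36231276]
R 5001 [[541.9 -21.2 323.8]
 [543.3 -20.2 325.3]
 [559.7  -8.3 345.3]
 [564.4  -7.5 368.9]
 [564.8  -6.9 370.9]]
[541.52505395 -14.52031752 322.53867194] [563.04708381  -7.33385036 327.27312568]
```

>>> move_arm --pt "-0.006 -0.0017 0.02" --pt "0 0 0.03" --pt "0 0 0.03" --pt "0 0 0.03" --pt "0 0 0.03" --pt "0 0 0.031" --pt "0 0 0" --pt "0 0 0" --pt "0 0 0" --pt "0 0 0" --turn '[-1.35,0,0,0,0,0,0,0,0,0]'

```text
time_s: 3.9
ee_pos: [545.8, 36.5, 132.5]
eef_rot: [3.141, -0.002, 0.023]
wrist_force: [-0.3, -0.5, -0.5]
finger_gap: 1.0
gripper_force: 0.0
```

```bash
python3 - <<'E'
from cell import arm
from h import *
c=arm.camera("wrist"); np.savez("w2.npz",**c); cv2.imwrite("pics/w2.png",c["color"]); print(c["fx"],c["cx"],c["cy"])
s=arm.state();print(s["time_s"],s["ee_pos"],s["eef_rot"])
P=cloud(c)
for n,(u0,u1) in(("L",(120,200)),("R",(445,520))):
    q=P[300:400,u0:u1].reshape(-1,3);print(n,np.nanpercentile(q[q[:,2]>125],[0.5,99.5],axis=0).round(1))
E
```

```text
430.83080186384035 321.5273847165082 241.66154321287758
3.95 [545.61257682  36.47923136 132.19362285] [ 3.14129326e+00 -1.73048536e-03  2.33982135e-02]
L [[535.5  78.3 154.2]
 [558.3  92.6 201.1]]
R [[537.5 -19.4 154. ]
 [560.3  -5.  201.2]]
```

View pics/w2.png

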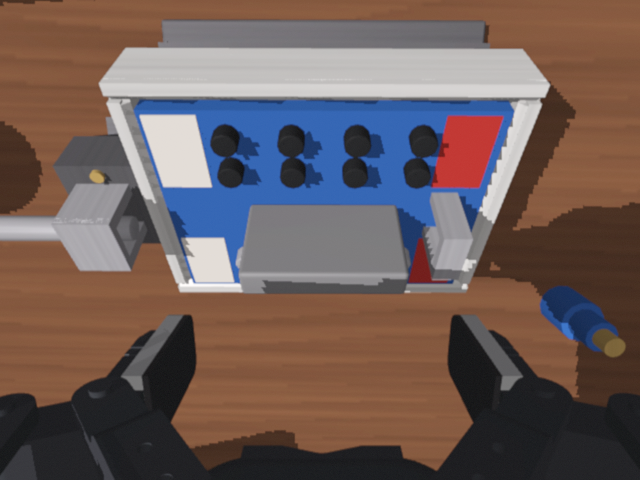

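The picture shows the plate's top at (325,230), the keeper at (450,240) and the open fingertips at (190,318) and (455,318). The tips are still well above the plate. I'll descend part way with a small pre-close, then check again.

>>> move_arm --pt "0 0 0.01" --pt "0 0 0.01" --pt "0 0 0" --pt "0 0 0" --pt "0 0 0" --pt "0 0 0" --pt "0 0 0" --pt "0 0 0" --pt "0 0 0" --pt "0 0 0" --turn '[0,0,0,0,0,0,0,0,0,0]' --hand 20 --grip_force 60

```text
time_s: 5.2
ee_pos: [545.0, 36.6, 111.2]
eef_rot: [3.142, -0.0, 0.023]
wrist_force: [0.3, -0.2, 0.5]
finger_gap: 0.921
gripper_force: 0.0
```

```bash
python3 - <<'E'
from cell import arm
from h import *
c=arm.camera("wrist"); np.savez("w3.npz",**c)
s=arm.state();print(s["time_s"],s["ee_pos"],s["finger_gap"])
P=cloud(c); C=c["color"]
for n,(u0,u1) in(("L",(120,230)),("R",(420,520))):
    q=P[295:400,u0:u1].reshape(-1,3);q=q[q[:,2]>118];print(n,np.nanpercentile(q,[0.2,99.5],axis=0).round(1))
R=hold(np.radians(1.35)); L=(P-[580.8,36.9,69])@R
B=np.zeros((480,640),bool);B[30:330,100:560]=1
for nm,z0,z1,y in(("platetop",55,60,45),("keeptop",39,46,100)):
    g=B&(L[...,2]>z0)&(L[...,2]<z1)&((abs(L[...,1])<y) if y==45 else (L[...,1]<-45)&(L[...,1]>-70))&(abs(L[...,0])<20)
    t=L[g];print(nm,len(t),np.percentile(t,[2,50,98],axis=0).round(1))
g=B&masks(c)["blue"]&(abs(L[...,2]-13)<5);t=L[g];print("deck",np.percentile(t,[1,50,99],axis=0).round(1))
g=B&masks(c)["grey"]&(abs(L[...,2]-13)<3)&(abs(L[...,0])<70)&(abs(L[...,1])<88);t=L[g]
print("rim",cv2.minAreaRect(t[:,:2].astype(np.float32)),np.percentile(t,[.5,50,99.5],axis=0).round(1))
E
```

```text
5.25 [545.03683618  36.5767933  111.19871462] 0.9196930142907606
L [[534.7  73.  129.9]
 [559.   89.4 180.2]]
R [[ 5.364e+02 -1.640e+01  1.298e+02]
 [ 5.610e+02 -4.000e-01  1.801e+02]]
platetop 3872 [[ -7.1 -33.3  55.1]
 [ -0.3  -0.5  55.9]
 [  5.4  32.4  56.7]]
keeptop 1693 [[-14.8 -62.1  39.3]
 [  1.2 -55.7  41.9]
 [ 12.1 -50.2  42.8]]
deck [[-26.9 -74.4   8.5]
 [ 28.8   3.4  11.9]
 [ 53.6  73.7  13.4]]
rim ((-0.23798370361328125, 1.1652450561523438), (130.8240509033203, 173.445556640625), 0.033264920115470886) [[-63.9 -84.6  10.1]
 [ 38.2  49.2  12. ]
 [ 64.7  84.8  15.6]]
```

>>> move_arm --pt "0 0 0" --pt "0 0 0" --pt "0 0 0" --pt "0 0 0" --pt "0 0 0" --pt "0 0 0" --pt "0 0 0" --pt "0 0 0" --pt "0 0 0" --pt "0 0 0" --turn '[0,0,0,0,0,0,0,0,0,0]' --hand 60 --grip_force 20

```text
time_s: 6.5
ee_pos: [545.0, 36.6, 111.2]
eef_rot: [-3.142, 0.0, 0.023]
wrist_force: [0.4, -0.0, -0.3]
finger_gap: 0.765
gripper_force: 0.0
```

```bash
python3 - <<'E'
from cell import arm
from h import *
c=arm.camera("wrist"); np.savez("w4.npz",**c); cv2.imwrite("pics/w4.png",c["color"])
s=arm.state();print(s["time_s"],s["ee_pos"],s["finger_gap"],s["gripper_force"])
E
```

```text
6.55 [545.05306177  36.54729666 111.19974488] 0.7604664945452141 0.0
```

View pics/w4.png

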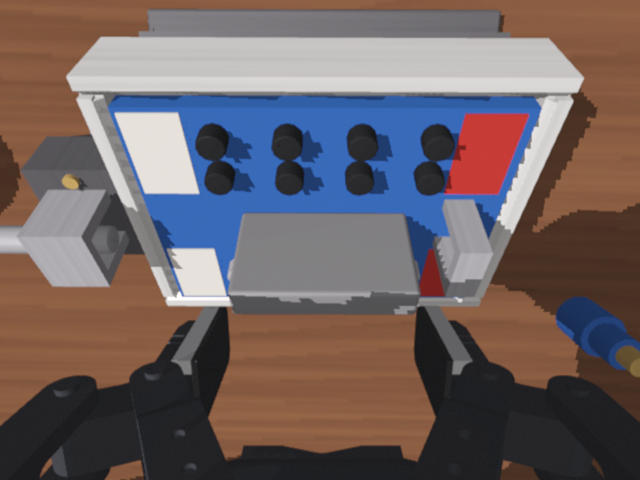

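The fingers closed to 65 mm without touching anything, so the tips at (228,308) and (415,308) are about 15 mm behind the TCP and above the plate. I'll reopen, go down 22 mm and grip.

>>> move_arm --pt "0 0 0" --pt "0 0 0" --pt "0 0 0" --pt "0 0 0.006" --pt "0 0 0.006" --pt "0 0 0.005" --pt "0 0 0.005" --pt "0 0 0" --pt "0 0 0" --pt "0 0 0" --turn '[0,0,0,0,0,0,0,0,0,0]' --hand 10

```text
time_s: 7.8
ee_pos: [545.3, 36.5, 89.5]
eef_rot: [3.141, -0.001, 0.023]
wrist_force: [-0.9, 0.5, 0.8]
finger_gap: 0.964
gripper_force: 0.0
```

>>> move_arm --pt "0 0 0" --pt "0 0 0" --pt "0 0 0" --pt "0 0 0" --pt "0 0 0" --pt "0 0 0" --pt "0 0 0" --pt "0 0 0" --pt "0 0 0" --pt "0 0 0" --turn '[0,0,0,0,0,0,0,0,0,0]' --hand 255 --grip_force 70

```text
time_s: 9.05
ee_pos: [545.3, 36.4, 90.4]
eef_rot: [3.141, -0.0, 0.024]
wrist_force: [-3.6, 0.0, 7.1]
finger_gap: 0.788
gripper_force: 77.8
```

```bash
python3 - <<'E'
from cell import arm
from h import *
c=arm.camera("wrist"); np.savez("w5.npz",**c); 
d=arm.camera("scene"); cv2.imwrite("pics/w5.png",np.hstack([c["color"][150:480,130:530],cv2.resize(d["color"][180:320,200:400],(400,330))]))
s=arm.state();print(s["time_s"],s["ee_pos"],s["finger_gap"],s["gripper_force"])
E
```

```text
9.15 [545.29525572  36.377756    90.34828544] 0.7922757452216816 77.78377175331116
```

View pics/w5.png

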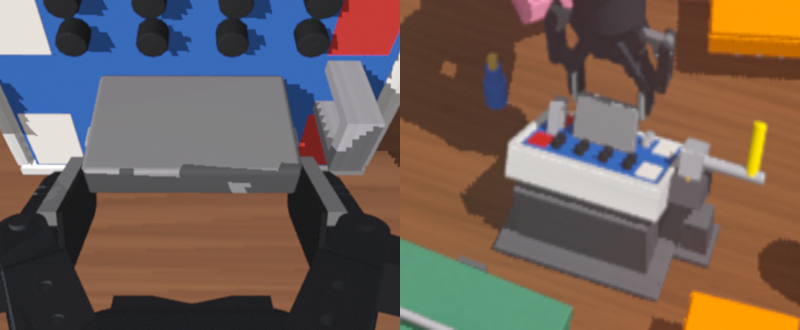

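The left crop shows the fingers pinching the plate's ends (plate top at (195,125)), clear of the keeper at (345,110). The right crop confirms this from the scene camera. Next I'll lift square to the slope.

>>> move_arm --pt "-0.0025 0 -0.0044" --pt "-0.0025 0 -0.0044" --pt "-0.0025 0 -0.0044" --pt "-0.0025 0 -0.0044" --pt "-0.0025 0 -0.0044" --pt "-0.0025 0 -0.0044" --pt "-0.0025 0 -0.0044" --pt "0 0 -0.015" --pt "0 0 -0.02" --pt "0 0 -0.02" --turn '[0,0,0,0,0,0,0,0,0,0]'

```text
time_s: 10.4
ee_pos: [527.8, 36.1, 176.6]
eef_rot: [3.141, -0.001, 0.023]
wrist_force: [0.4, -0.1, -3.7]
finger_gap: 0.787
gripper_force: 79.7
```

```bash
cat > tilt.py <<'E'
from cell import arm
from h import *
import sys
c=arm.camera("wrist"); np.savez(sys.argv[1]+".npz",**c); cv2.imwrite(f"pics/{sys.argv[1]}.png",c["color"])
s=arm.state();print(s["time_s"],s["ee_pos"],s["eef_rot"],s["finger_gap"],s["gripper_force"],s["wrist_force"])
P=cloud(c); m=masks(c)["blue"]; m=m&(abs(P[...,1]-s["ee_pos"][1])<80)&(abs(P[...,0]-s["ee_pos"][0])<140)
q=P[m];q=q[~np.isnan(q[:,0])]
for _ in range(6):
    A=np.c_[q[:,:2],np.ones(len(q))]; k=np.linalg.lstsq(A,q[:,2],rcond=None)[0]; r=q[:,2]-A@k; q=q[abs(r)<max(2.5,1.5*r.std())]
print("deck slope x,y deg",np.degrees(np.arctan(k[:2])),"n",len(q),"range",np.percentile(q,[1,99],axis=0).round(1))
p=s["ee_pos"];print("deck z under TCP",k@[p[0],p[1],1]-p[2])
E
python3 tilt.py w6
```

```text
10.45 [529.607833    35.90858516 179.77130654] [ 3.14058731 -0.00604705  0.02347675] 0.7907999406403315 79.8764169216156 [ 1.48101184 -0.25766677 -2.18575448]
deck slope x,y deg [28.45569757  0.71631177] n 37406 range [[535.3 -36.9 153.5]
 [604.8 111.  190.9]]
deck z under TCP -29.36447701468856
```

>>> move_arm --pt "0 0 -0.02" --pt "0 0 -0.02" --pt "0 0 -0.02" --pt "0 0 0" --pt "0 0 0" --pt "0 0 0" --pt "0 0 0" --pt "0 0 0" --pt "0 0 0" --pt "0 0 0" --turn '[-5,-8,-10,-10,-10,-10,-10,-10,-10,-10]'

```text
time_s: 11.7
ee_pos: [527.7, 36.1, 235.3]
eef_rot: [3.141, 0.0, 1.652]
wrist_force: [-0.2, -0.4, -4.5]
finger_gap: 0.788
gripper_force: 79.7
```

>>> move_arm --pt "0 0 0" --pt "0 0 0" --pt "0 0 0" --pt "0 0 0" --pt "0 0 0" --pt "0 0 0" --pt "0 0 0" --pt "0 0 0" --pt "0 0 0" --pt "0 0 0" --turn '[-10,-10,-10,-10,-10,-10,-10,-10,-7,0]'

```text
time_s: 12.95
ee_pos: [527.7, 36.1, 235.4]
eef_rot: [-3.142, 0.001, -3.12]
wrist_force: [0.6, -0.2, -4.5]
finger_gap: 0.795
gripper_force: 79.7
```

>>> move_arm --pt "-0.04 0 0" --pt "-0.05 0 0" --pt "0 0 0.015" --pt "0 0 0.015" --pt "0 0 0.015" --pt "0 0 0" --pt "0 0 0" --pt "0 0 0" --pt "0 0 0" --pt "0 0 0" --turn '[0,0,0,0,0,0,0,0,0,0]' --grip_force 25

```text
time_s: 14.2
ee_pos: [617.7, 38.2, 190.3]
eef_rot: [-3.142, 0.001, -3.118]
wrist_force: [0.2, 0.2, -4.5]
finger_gap: 0.793
gripper_force: 79.7
```

```bash
python3 tilt.py w7; python3 -c "
from cell import arm
print(arm.state()['q'])"
```

```text
14.25 [617.62690843  38.26403463 190.19777773] [-3.14155667e+00  3.69455359e-04 -3.11823850e+00] 0.7861203701352332 79.68265056610107 [-0.09283016 -0.59790284 -4.38116882]
deck slope x,y deg [-28.38544585  -0.6201084 ] n 37413 range [[543.  -36.8 167.2]
 [612.6 111.  204.5]]
deck z under TCP -25.78480153229461
[-1.21114606e-01  2.02659049e-01  1.66790019e+00  1.84038183e-05
  1.27066263e+00 -1.71527051e+00]
```

>>> move_arm --pt "-0.005 0 0.004" --pt "-0.005 0 0.004" --pt "0 0 0.004" --pt "0 0 0.004" --pt "0 0 0" --pt "0 0 0" --pt "0 0 0" --pt "0 0 0" --pt "0 0 0" --pt "0 0 0" --turn '[0,0,0,0,0,0,0,0,0,0]' --hand 255 --grip_force 25

```text
time_s: 15.5
ee_pos: [627.5, 38.5, 174.0]
eef_rot: [3.142, 0.0, -3.118]
wrist_force: [0.7, -0.2, -3.8]
finger_gap: 0.787
gripper_force: 79.7
```

```bash
python3 tilt.py w8
```

```text
15.55 [627.53249501  38.48273823 174.02356275] [ 3.14158737e+00  4.65015687e-05 -3.11822211e+00] 0.7873359425057774 79.70856428146362 [ 0.19841694 -0.87094826 -4.64670496]
deck slope x,y deg [-28.41617919  -0.61787987] n 37406 range [[552.9 -36.6 150.9]
 [622.3 111.3 188.2]]
deck z under TCP -25.949016581019123
```

>>> move_arm --pt "0 0 0.0045" --pt "0 0 0.0045" --pt "0.0043 0 0.0005" --pt "0.0043 0 0.0005" --pt "0.0043 0 0.0007" --pt "0.0043 0 0.0008" --pt "0.0045 0 0.0016" --pt "0.0045 0 0.0018" --pt "0.0045 0 0.002" --pt "0.0045 0 0.002" --turn '[0,0,0,0,0,0,0,0,0,0]' --hand 80 --grip_force 20

```text
time_s: 16.8
ee_pos: [592.7, 37.5, 156.9]
eef_rot: [-3.141, 0.002, -3.118]
wrist_force: [0.6, -1.1, 8.4]
finger_gap: 0.789
gripper_force: 88.1
```

```bash
python3 tilt.py w9
```

```text
16.85 [591.97159741  37.41272804 156.48095236] [-3.14083632e+00  4.18717974e-04 -3.11836534e+00] 0.7904617847597092 88.41723561286926 [-0.46819065 -0.76106147 11.10125613]
deck slope x,y deg [-1.94293136  0.00707424] n 37332 range [[534.8 -37.  136.2]
 [643.8 110.1 141.5]]
deck z under TCP -17.979466606061635
```

>>> move_arm --pt "0.004 0 0.0025" --pt "0.004 0 0.003" --pt "0.004 0 0.003" --pt "0.0035 0 0.0035" --pt "0.003 0 0.0035" --pt "0.003 0 0.004" --pt "0.003 0 0.004" --pt "0 0 0" --pt "0 0 0" --pt "0 0 0" --turn '[0,0,0,0,0,0,0,0,0,0]'

```text
time_s: 18.1
ee_pos: [564.3, 36.9, 132.0]
eef_rot: [-3.141, -0.01, -3.118]
wrist_force: [-13.9, -1.9, 16.3]
finger_gap: 0.786
gripper_force: 97.3
```

```bash
python3 tilt.py w10
```

```text
18.15 [564.35210178  36.84159095 131.99531889] [-3.14118703 -0.00953719 -3.11807548] 0.7871642911406106 97.34576940536499 [-13.85376437  -1.62257939  15.22657846]
deck slope x,y deg [23.50491703  0.55105317] n 37196 range [[532.3 -36.9  96.8]
 [623.4 110.1 136.7]]
deck z under TCP -21.112021450287187
```

>>> move_arm --pt "0.0023 0 0.0035" --pt "0.0023 0 0.0035" --pt "0.0035 0 0.002" --pt "0.0035 0 0.002" --pt "0.0035 0 0.002" --pt "0.0035 0 0.002" --pt "0.0035 0 0.002" --pt "0.003 0 0.0015" --pt "0 0 0" --pt "0 0 0" --turn '[0,0,0,0,0,0,0,0,0,0]'

```text
time_s: 19.4
ee_pos: [541.6, 36.6, 112.0]
eef_rot: [3.141, -0.003, -3.118]
wrist_force: [0.2, 0.6, -3.1]
finger_gap: 0.787
gripper_force: 97.3
```

```bash
python3 tilt.py w11; python3 - <<'E'
from h import *
from cell import arm
d=arm.camera("scene"); np.savez("s11.npz",**d)
c=np.load("w11.npz");cv2.imwrite("pics/v11.png",np.hstack([cv2.resize(c["color"],(400,300)),cv2.resize(d["color"][190:310,220:380],(400,300))]))
E
```

```text
19.45 [542.02523603  36.57988324 112.32218687] [ 3.14131047e+00 -1.99011890e-03 -3.11815787e+00] 0.7925388751319327 97.31684803962708 [ 0.41812593  1.02971044 -3.48728565]
deck slope x,y deg [26.64247381  0.72055664] n 36194 range [[513.5 -36.8  75.6]
 [599.5 110.1 119. ]]
deck z under TCP -22.30908003409499
```

View pics/v11.png

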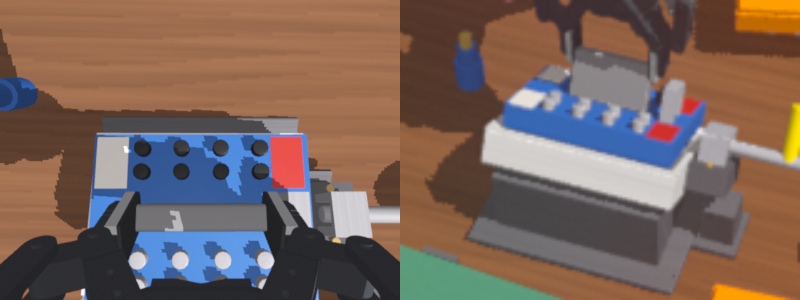

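The left crop shows the turned tray above the pocket, red end (290,165) on the bolt side. The right crop shows it hovering about 15 mm proud, nearly parallel to the pocket. I'll measure its offset from home.

```bash
cat > off.py <<'E'
from h import *
import sys
def run(n,e):
    c=dict(np.load(n)); P=cloud(c); m=masks(c)["blue"]&(abs(P[...,1]-36)<80)&(abs(P[...,0]-560)<120)
    q=P[m];q=q[~np.isnan(q[:,0])]
    for _ in range(8):
        A=np.c_[q[:,:2],np.ones(len(q))]; k=np.linalg.lstsq(A,q[:,2],rcond=None)[0]; r=q[:,2]-A@k; q=q[abs(r)<max(1.5,1.5*r.std())]
    nrm=np.array([-k[0],-k[1],1]);nrm/=np.linalg.norm(nrm)
    x=np.array([np.cos(np.radians(1.35)),np.sin(np.radians(1.35)),0]); x-=nrm*(x@nrm); x/=np.linalg.norm(x); y=np.cross(nrm,x)
    O=np.array([e[0],e[1],k@[e[0],e[1],1]])
    D=P-O; h=D@nrm; g=(abs(h)<2)&(abs(D@x)<75)&(abs(D@y)<80); g=cv2.morphologyEx(g.astype(np.uint8),cv2.MORPH_OPEN,np.ones((3,3)))>0
    a=(D@x)[g];b=(D@y)[g]
    lx=np.percentile(a,[.1,99.9]);ly=np.percentile(b,[.1,99.9])
    print("slope",np.degrees(np.arctan(k[:2])).round(2),"x ext",lx,"y ext",ly)
    cen=O+x*lx.mean()+y*ly.mean(); print("deck centre (cam)",cen.round(1))
    H=hold(np.radians(1.35)); print("rel home deck, holder axes",((cen-[578,37.2,69])@H-[0,0,13]).round(1))
    f=P[(P[...,2]>e[2]+25)&(P[...,2]<e[2]+60)&(abs(P[...,0]-e[0])<30)&(abs(abs(P[...,1]-e[1])-42)<15)]
    print("fingers X",np.percentile(f,[1,99],axis=0).round(1),len(f))
    return P
if __name__=="__main__":
    run(sys.argv[1],[float(v) for v in sys.argv[2:5]])
E
python3 off.py w11.npz 542 36.6 112.3; python3 off.py w9.npz 592 37.4 156.5
python3 - <<'E'
from h import *
c=dict(np.load("s11.npz"));P=cloud(c);m=masks(c)
L=(P-[578,37.2,69])@hold(np.radians(1.35))
B=np.zeros((480,640),bool);B[190:310,230:380]=1
g=B&m["blue"]&(abs(L[...,1])<80)&(abs(L[...,0])<90); q=P[g]; print("scene: blue pts L pct",np.percentile(L[g],[1,50,99],axis=0).round(1))
w=B&(masks(c)["grey"])&(abs(L[...,2]-13)<4)&(abs(L[...,1])<80); print("rim pts",w.sum(),np.percentile(L[w],[1,50,99],axis=0).round(1))
E
```

```text
slope [26.65  0.72] x ext [-32.27386655  67.59968173] y ext [-74.98245263  74.9203593 ]
deck centre (cam) [557.8  36.9  97.9]
rel home deck, holder axes [-3.   0.2 22.2]
fingers X [[529.  -16.3 137.6]
 [553.1  89.  172.1]] 10344
slope [-1.96  0.01] x ext [-56.92751816  53.31210023] y ext [-74.9954557   74.91755814]
deck centre (cam) [590.2  37.3 138.6]
rel home deck, holder axes [45.3 -0.2 41.1]
fingers X [[580.3 -14.7 181.7]
 [604.   89.  216.2]] 10175
scene: blue pts L pct [[-38.5 -73.2  11.3]
 [ 54.5   7.   27.8]
 [ 60.9  75.3  39.2]]
rim pts 199 [[-56.6 -79.    9. ]
 [ 65.   11.   11.4]
 [ 70.9  79.6  14. ]]
```

```bash
python3 - <<'E'
from h import *
c=dict(np.load("w11.npz"));P=cloud(c)
H=hold(np.radians(1.35)); L=(P-[578,37.2,69])@H
u=330
for u in (250,330,400):
  for v in range(196,232,2): print(u,v,c["color"][v,u].tolist(),L[v,u].round(1).tolist())
E
```

```text
250 196 [76, 73, 73] [-84.3, -42.8, -25.4]
250 198 [76, 73, 74] [-82.6, -42.6, -24.2]
250 200 [76, 74, 75] [-81.4, -42.6, -24.6]
250 202 [75, 73, 73] [-80.6, -42.8, -26.0]
250 204 [78, 73, 75] [-79.5, -42.8, -26.2]
250 206 [79, 75, 77] [-78.5, -42.9, -27.3]
250 208 [78, 75, 77] [-77.6, -43.0, -28.3]
250 210 [78, 75, 76] [-76.2, -42.9, -27.8]
250 212 [116, 114, 117] [-75.2, -43.0, -28.6]
250 214 [182, 165, 165] [-61.7, -36.2, 10.5]
250 216 [223, 140, 83] [-52.6, -31.6, 37.0]
250 218 [223, 139, 78] [-51.5, -31.5, 37.4]
250 220 [223, 139, 78] [-50.4, -31.4, 38.1]
250 222 [223, 141, 78] [-49.7, -31.5, 37.2]
250 224 [224, 141, 78] [-48.7, -31.4, 37.7]
250 226 [212, 131, 73] [-47.4, -31.1, 38.8]
250 228 [149, 87, 49] [-46.8, -31.2, 37.9]
250 230 [145, 85, 47] [-46.1, -31.4, 36.9]
330 196 [77, 74, 74] [-83.6, 5.5, -23.5]
330 198 [78, 74, 76] [-82.5, 5.5, -23.9]
330 200 [78, 75, 77] [-81.6, 5.5, -25.2]
330 202 [78, 75, 76] [-81.0, 5.6, -27.1]
330 204 [78, 74, 75] [-79.3, 5.5, -25.8]
330 206 [78, 75, 76] [-78.1, 5.5, -26.1]
330 208 [77, 74, 75] [-77.2, 5.5, -27.0]
330 210 [77, 74, 75] [-76.1,
[... 487 characters left out ...]
 75] [-82.8, 47.7, -24.8]
400 200 [78, 74, 76] [-81.3, 47.5, -24.3]
400 202 [75, 72, 72] [-80.1, 47.5, -24.5]
400 204 [75, 73, 74] [-79.0, 47.6, -25.0]
400 206 [77, 75, 77] [-78.5, 48.0, -27.3]
400 208 [77, 73, 76] [-77.2, 47.8, -26.9]
400 210 [79, 74, 75] [-76.2, 48.0, -28.0]
400 212 [95, 95, 96] [-75.2, 48.1, -28.8]
400 214 [188, 158, 146] [-61.7, 40.5, 10.5]
400 216 [180, 108, 65] [-52.3, 35.2, 37.8]
400 218 [145, 84, 47] [-51.3, 35.1, 38.1]
400 220 [147, 84, 49] [-50.3, 35.1, 38.2]
400 222 [147, 84, 49] [-49.4, 35.0, 38.2]
400 224 [146, 84, 48] [-48.5, 35.0, 38.1]
400 226 [147, 85, 49] [-47.9, 35.1, 37.1]
400 228 [146, 86, 49] [-46.6, 34.9, 38.4]
400 230 [148, 87, 51] [-45.8, 34.9, 37.9]
```

>>> move_arm --pt "0.004 0 0.0023" --pt "-0.0013 0 0.0022" --pt "-0.0013 0 0.0022" --pt "-0.0013 0 0.0022" --pt "-0.0013 0 0.0022" --pt "-0.0013 0 0.0022" --pt "-0.0013 0 0.0022" --pt "-0.0013 0 0.0022" --pt "-0.0013 0 0.0022" --pt "0 0 0" --turn '[0,0,0,0,0,0,0,0,0,0]'

```text
time_s: 20.75
ee_pos: [550.7, 36.4, 94.0]
eef_rot: [-3.141, 0.004, -3.118]
wrist_force: [5.0, 0.1, 3.4]
finger_gap: 0.787
gripper_force: 98.0
```

```bash
python3 tilt.py w12; sed -i 's/lx.mean()/(lx[0]+55)/' off.py; python3 off.py w12.npz $(python3 -c "
from cell import arm
print(*arm.state()['ee_pos'])")
```

```text
20.8 [550.69239719  36.4205626   93.96956963] [-3.14103391  0.00366433 -3.11819828] 0.7896124396456516 98.02683234214783 [ 6.06636141 -0.34546678  3.291209  ]
deck slope x,y deg [27.70405608  0.66185356] n 36235 range [[523.6 -36.9  57. ]
 [608.4 109.6 101.8]]
deck z under TCP -22.509717874022414
slope [27.71  0.67] x ext [-31.36035854  67.95794311] y ext [-74.95729734  74.94272256]
deck centre (cam) [571.6  36.9  82.4]
rel home deck, holder axes [ 1.2 -0.1  1.8]
fingers X [[537.8 -16.2 119.3]
 [561.9  88.7 153.8]] 10311
```

>>> move_arm --pt "-0.001 0 0.0015" --pt "-0.001 0 0.0015" --pt "0 0 0.001" --pt "0 0 0" --pt "0 0 0" --pt "0 0 0" --pt "0 0 0" --pt "0 0 0" --pt "0 0 0" --pt "0 0 0" --turn '[0,0,0,0,0,0,0,0,0,0]'

```text
time_s: 22.05
ee_pos: [551.3, 36.5, 90.3]
eef_rot: [-3.141, -0.0, -3.118]
wrist_force: [-3.1, -0.7, 10.5]
finger_gap: 0.787
gripper_force: 99.0
```

```bash
python3 tilt.py w13; python3 off.py w13.npz $(python3 -c "
from cell import arm
print(*arm.state()['ee_pos'])")
```

```text
22.1 [551.28198186  36.45997671  90.33620786] [-3.14101539e+00 -2.71532969e-04 -3.11791442e+00] 0.787303138159202 98.96904230117798 [-2.76307527 -1.04661112 10.40278274]
deck slope x,y deg [29.03552829  0.71630252] n 35477 range [[525.5 -37.1  52.7]
 [608.5 109.8  99.1]]
deck z under TCP -23.136953634230963
slope [29.04  0.72] x ext [-37.02129321  74.07543508] y ext [-78.54925042  79.70072521]
deck centre (cam) [567.   37.4  75.9]
rel home deck, holder axes [-6.1  0.5 -1.5]
fingers X [[538.8 -16.  115.7]
 [562.6  88.4 150.1]] 10243
```

>>> move_arm --pt "0 0 0" --pt "0 0 0" --pt "0 0 0" --pt "0 0 0" --pt "0 0 0" --pt "0 0 -0.005" --pt "0 0 -0.015" --pt "0 0 -0.02" --pt "0 0 -0.02" --pt "0 0 0" --turn '[0,0,0,0,0,0,0,0,0,0]' --hand 10

```text
time_s: 23.35
ee_pos: [552.9, 36.5, 152.1]
eef_rot: [-3.141, 0.005, -3.118]
wrist_force: [0.6, -0.1, -0.3]
finger_gap: 0.962
gripper_force: 0.0
```

```bash
python3 tilt.py w14; python3 - <<'E'
from h import *
from cell import arm
c=dict(np.load("w14.npz")); P=cloud(c)
H=hold(np.radians(1.35)); L=(P-[578,37.2,69])@H
m=masks(c); B=(abs(L[...,1])<90)&(abs(L[...,0])<70)
print("blue dk",np.percentile(L[B&m["blue"]&(abs(L[...,2]-13)<5)],[1,50,99],axis=0).round(1))
g=B&m["grey"]&(abs(L[...,2]-13)<5); print("rim",np.percentile(L[g],[1,25,50,75,99],axis=0).round(1))
d=arm.camera("scene"); np.savez("s14.npz",**d); P=cloud(d);L=(P-[578,37.2,69])@H;m=masks(d)
K=(abs(L[...,1]-160)<30)&(abs(L[...,0])<40)&(L[...,2]>20)&m["yellow"]
print("knob L",K.sum(),np.percentile(L[K],[2,50,98],axis=0).round(1))
cv2.imwrite("pics/v14.png",np.hstack([cv2.resize(c["color"],(400,300)),cv2.resize(d["color"][190:310,240:400],(400,300))]))
E
```

```text
23.4 [551.89968287  36.63373263 150.58140932] [-3.14119440e+00  2.66261819e-03 -3.11813208e+00] 0.9588893400533917 0.0 [-0.04114437 -0.47477055  0.31155081]
deck slope x,y deg [29.95403602  0.75731243] n 27168 range [[526.6 -36.4  51.5]
 [620.2 110.1 105.8]]
deck z under TCP -84.38672926040849
blue dk [[-53.2 -73.5   9.1]
 [  9.5  -3.6  10.6]
 [ 54.9  73.4  12.4]]
rim [[-62.2 -84.5   8.1]
 [-48.3 -62.1   9.8]
 [ -9.5 -32.4  10.6]
 [ 58.7  44.9  11.2]
 [ 66.3  89.2  16.7]]
knob L 136 [[  1.6 158.7  27.9]
 [  7.2 165.4  52.5]
 [ 12.3 170.7  74.7]]
```

View pics/v14.png

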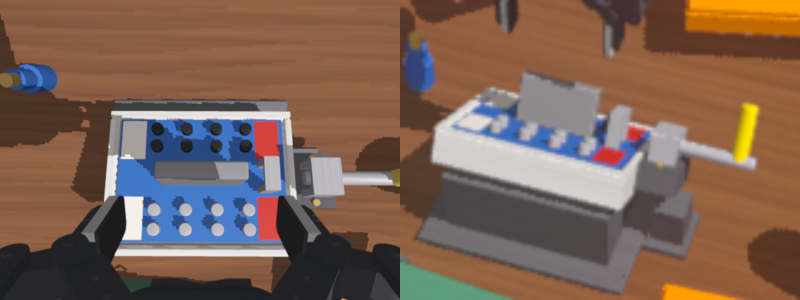

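The left crop shows the tray flush in the pocket (measured slope 29.95°, deck level with the rim) and the keeper at (272,173) beside the bolt. The right crop agrees and shows the knob at (747,130). Next I'll go over to the knob.

>>> move_arm --pt "0 0.02 0" --pt "0 0.041 0" --pt "0.0025 0.041 0" --pt "0 0.041 0" --pt "0 0.02 0" --pt "0 0 0" --pt "0 0 0" --pt "0 0 0" --pt "0 0 0" --pt "0 0 0" --turn '[0,0,0,0,0,0,0,0,0,0]' --hand 90

```text
time_s: 24.7
ee_pos: [545.0, 199.1, 149.3]
eef_rot: [3.142, 0.0, -3.119]
wrist_force: [1.0, 0.0, 0.4]
finger_gap: 0.65
gripper_force: 0.0
```

```bash
python3 - <<'E'
from h import *
from cell import arm
c=arm.camera("wrist"); P=cloud(c);m=masks(c); cv2.imwrite("pics/w15.png",c["color"])
s=arm.state();print(s["time_s"],s["ee_pos"],s["finger_gap"]);e=s["ee_pos"]
k=m["yellow"]&(P[...,2]>80)&(abs(P[...,1]-200)<40)&(abs(P[...,0]-545)<50)
q=P[k];print("knob",len(q))
for z in range(95,140,8):
    t=q[abs(q[:,2]-z)<4]
    if len(t): print(z,np.percentile(t,[3,50,97],axis=0).round(1).tolist())
f=P[(P[...,2]>e[2]+5)&(P[...,2]<e[2]+40)&(abs(P[...,0]-e[0])<25)&(abs(P[...,1]-e[1])<60)]
for sg in(1,-1):
    t=f[sg*(f[:,1]-e[1])>0];print("finger",len(t),np.percentile(t,[.5,99.5],axis=0).round(1).tolist())
E
```

```text
24.75 [544.93765372 199.2473985  149.27276901] 0.6504736896758981
knob 826
95 [[567.8, 199.4, 96.7], [568.1, 199.7, 97.4], [568.5, 199.9, 98.2]]
103 [[562.3, 197.4, 99.9], [564.2, 199.1, 103.5], [566.4, 200.7, 106.4]]
111 [[558.1, 196.5, 107.9], [559.4, 199.0, 110.8], [561.9, 200.6, 114.6]]
119 [[553.5, 195.9, 115.4], [555.1, 198.4, 118.4], [557.4, 201.9, 122.0]]
127 [[535.2, 195.5, 123.7], [537.1, 200.8, 130.1], [552.6, 205.5, 130.9]]
135 [[536.8, 195.1, 131.2], [540.8, 200.5, 133.1], [547.0, 206.6, 135.8]]
finger 2386 [[533.8, 226.3, 161.6], [556.3, 240.1, 189.2]]
finger 2399 [[535.2, 157.8, 161.6], [557.5, 171.8, 189.2]]
```

View pics/w15.png

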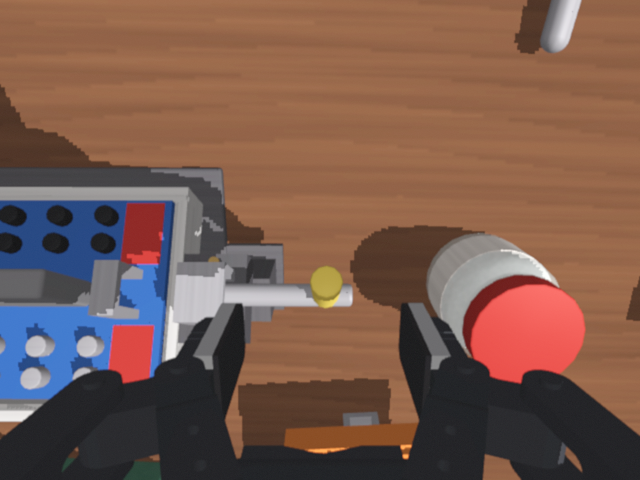

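The wrist view shows the yellow knob's top at (326,282), midway between the fingers, with the jar at (510,310) clear of them. I'll lower around the knob and pinch it.

>>> move_arm --pt "-0.002 0.0015 0.01" --pt "0 0 0.012" --pt "0 0 0.012" --pt "0 0 0.012" --pt "0 0 0" --pt "0 0 0" --pt "0 0 0" --pt "0 0 0" --pt "0 0 0" --pt "0 0 0" --turn '[0,0,0,0,0,0,0,0,0,0]'

```text
time_s: 26.0
ee_pos: [546.8, 201.2, 103.3]
eef_rot: [3.142, 0.0, -3.118]
wrist_force: [-1.4, -0.7, -0.8]
finger_gap: 0.651
gripper_force: 0.0
```

>>> move_arm --pt "0 0 0" --pt "0 0 0" --pt "0 0 0" --pt "0 0 0" --pt "0 0 0" --pt "0 0 0" --pt "0 0 0" --pt "0 0 0" --pt "0 0 0" --pt "0 0 0" --turn '[0,0,0,0,0,0,0,0,0,0]' --hand 220 --grip_force 20

```text
time_s: 27.25
ee_pos: [546.8, 201.1, 103.2]
eef_rot: [-3.142, 0.0, -3.118]
wrist_force: [-0.8, -1.0, 2.0]
finger_gap: 0.147
gripper_force: 19.9
```

>>> move_arm --pt "0 -0.005 0" --pt "0 -0.006 0" --pt "0 -0.006 0" --pt "0 -0.006 0" --pt "0 -0.006 0" --pt "0 -0.006 0" --pt "0 -0.005 0" --pt "0 -0.003 0" --pt "0 -0.0015 0" --pt "0 0 0" --turn '[0,0,0,0,0,0,0,0,0,0]'

```text
time_s: 28.5
ee_pos: [547.7, 156.8, 103.2]
eef_rot: [3.141, -0.0, -3.118]
wrist_force: [-2.7, 3.0, 2.9]
finger_gap: 0.156
gripper_force: 20.2
```

>>> move_arm --pt "0 -0.0008 0" --pt "0 0 0" --pt "0 -0.0007 0" --pt "0 0 0" --pt "0 0 0" --pt "0 0 0" --pt "0 0 0" --pt "0 0 0" --pt "0 0 0" --pt "0 0 0" --turn '[0,0,0,0,0,0,0,0,0,0]'

```text
time_s: 29.75
ee_pos: [547.7, 156.8, 103.2]
eef_rot: [3.139, 0.0, -3.118]
wrist_force: [-1.3, 8.7, 2.6]
finger_gap: 0.155
gripper_force: 20.3
```

```bash
python3 - <<'E'
from h import *
from cell import arm
c=arm.camera("wrist"); P=cloud(c);m=masks(c); 
s=arm.state();print(s["time_s"],s["ee_pos"],s["wrist_force"],s["finger_gap"])
d=arm.camera("scene");D=cloud(d);md=masks(d)
H=hold(np.radians(1.35))
for n,Q,mm in(("wrist",P,m),("scene",D,md)):
    L=(Q-[578,37.2,69])@H; k=mm["yellow"]&(abs(L[...,1]-121)<30)&(abs(L[...,0])<40)&(L[...,2]>30)&(L[...,2]<85)
    print(n,k.sum(),np.percentile(L[k],[2,50,98],axis=0).round(1).tolist() if k.any() else "")
cv2.imwrite("pics/v16.png",np.hstack([cv2.resize(c["color"],(400,300)),cv2.resize(d["color"][190:310,240:400],(400,300))]))
E
```

```text
29.8 [547.71605592 156.748814   103.2380217 ] [-2.476726    8.76026077  2.87446858] 0.15479549282841545
wrist 778 [[-3.6, 114.0, 70.5], [0.4, 119.9, 72.2], [8.3, 126.5, 73.6]]
scene 111 [[1.2, 113.8, 31.6], [7.2, 120.0, 51.4], [12.7, 125.9, 74.7]]
```

View pics/v16.png

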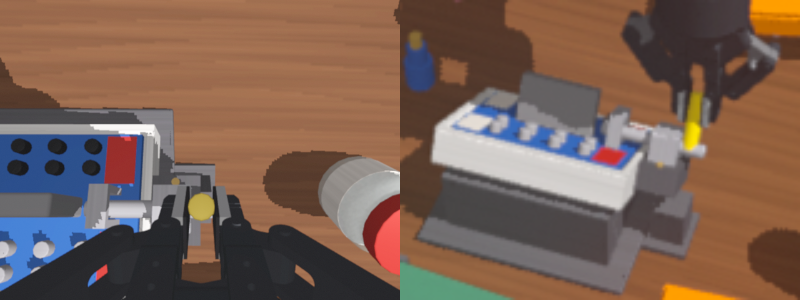

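The left crop shows the rod through the keeper at (125,210) and the knob at (201,207). The knob is at about y = 120 and the force rose against the stop, so the bolt is home. I'll open and rise straight up.

>>> move_arm --pt "0 0 0" --pt "0 0 0" --pt "0 0.0015 0" --pt "0 0 0" --pt "0 0 -0.02" --pt "0 0 -0.03" --pt "0 0 -0.04" --pt "0 0 -0.04" --pt "0 0 0" --pt "0 0 0" --turn '[0,0,0,0,0,0,0,0,0,0]' --hand 170

```text
time_s: 31.1
ee_pos: [547.7, 156.6, 233.7]
eef_rot: [-3.142, 0.001, -3.118]
wrist_force: [-0.4, 0.8, 0.2]
finger_gap: 0.333
gripper_force: 0.0
```

```bash
python3 tilt.py w17; python3 - <<'E'
from h import *
from cell import arm
d=arm.camera("scene");D=cloud(d);m=masks(d)
c=dict(np.load("w17.npz"));P=cloud(c);mw=masks(c)
H=hold(np.radians(1.35))
for n,Q,mm in(("wrist",P,mw),("scene",D,m)):
    L=(Q-[578,37.2,69])@H; k=mm["yellow"]&(abs(L[...,1]-121)<30)&(abs(L[...,0])<40)&(L[...,2]>30)&(L[...,2]<85)
    print(n,k.sum(),np.percentile(L[k],[2,50,98],axis=0).round(1).tolist() if k.any() else "")
L=(P-[578,37.2,69])@H;B=(abs(L[...,1])<90)&(abs(L[...,0])<70)
print("blue",np.percentile(L[B&mw["blue"]&(abs(L[...,2]-13)<5)],[1,50,99],axis=0).round(1),arm.state()["qvel"].max())
E
```

```text
31.15 [547.27983198 156.57634092 232.67635535] [-3.14148971e+00 -1.19097868e-03 -3.11825805e+00] 0.3310122141218623 0.0 [-0.13113089 -1.03231994 -0.6928719 ]
deck slope x,y deg [29.90639716  0.49441407] n 1901 range [[525.3  76.8  51.3]
 [619.3 112.6 105.8]]
deck z under TCP -167.92128247295727
wrist 123 [[5.4, 114.4, 31.3], [8.4, 117.2, 55.8], [9.3, 119.8, 71.5]]
scene 126 [[0.8, 114.4, 31.5], [7.3, 121.1, 54.2], [11.4, 126.3, 74.6]]
blue [[-53.1 -73.    8.8]
 [ 11.5  -0.6  10.5]
 [ 55.   74.5  12.6]] 0.007935878695843345
```

```bash
python3 -c "
from cell import arm
print(arm.job_done())"
```

```text
the job is handed in; nothing more can be done
None
```

The tray is turned round and fully home in the pocket, the bolt is slid to its stop through the keeper, and the gripper has let go; I handed the job in at about 31 s, and no verdict was returned.

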